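# Stir the small plugs through the sorting pan

### The arm

A 6-joint arm with a two-finger parallel gripper is mounted at the origin on the work surface. World frame = base frame: x ahead of the robot, y to its left, z up, the work surface at z = 0. Lengths are in m, angles in rad, forces in N, time in s.
With the tool pointing down it reaches from about 0.4 to 0.825 m from the base axis. Payload 7 kg.
Tool frame: the origin (TCP) lies at the very end of the fingers, on their centre line; the grasp point (between the pads) lies 19 mm behind it; x points along the fingers, z is the direction in which the jaws open and shut, and the axes are right-handed (so a half turn about x gives the same grasp; the last joint's range is limited). The gripper opens to 85 mm and grips with 20 to 120 N. Pads are 22 mm wide; open, the fingers measure 114 mm over their backs; the gripper's body (76 mm by 85 mm) begins 54 mm behind the grasp point. The pads swing forward as they close: fully open they stand 13 mm farther back than shut.
Start: joints at [-1.047, 0.359, 0.012, 0, -1.224, -0.288], TCP at [0.158, -0.656, 0.231] pointing down, gripper open.
Joint ranges: [-3.07, 3.07], [-1.43, 2.12], [-1.02, 1.25], [-3.03, 1.67], [-3.05, -0], [-3.03, 3.03]. Speed limits (rad/s): [2.39, 2.39, 3.01, 3.14, 3.14, 3.14].

### API

Orientations are given as a rotation vector (axis times angle).
In Python, from plant import robot gives the robot as it stands. The module is installed in compiled form; this text tells all that it offers. Calls block until the motion is done:
- robot.move_pose(position, orientation): joint-space move of the TCP to a pose.
- robot.servo_line(position, attitude=None, feed=0.15): straight line of the TCP; attitude=None keeps the orientation; feed is the mean speed in m/s.
- robot.movej(angles): joint-space move.
- robot.move_gripper(opening, squeeze=None): finger opening in m; squeeze is the grip in N (None keeps the last); returns when the fingers have stopped.
- robot.dwell(seconds).
- robot.solve_ik(position, orientation): joint angles nearest the present ones, or None.
- robot.grab_frame(name): name is "scene" or "top" or "wrist"; returns the picture (400x640x3 uint8, red, green, blue); there is no depth.
- robot.calibration(name): a dict with "K" (3x3 intrinsics, pixels), "R" (3x3) and "t" (3): a world point X has camera coordinates R X + t. Camera axes: x right, y down, z forward; pixel columns grow to the right and rows downward; lengths in m; the calibration is good to about 2 mm. A picture is of the moment at which its call begins: read the wrist's pose just before it. calibration takes no time and is no camera call; for the wrist camera it gives the pose at the moment of the call.
A pose or a line that the arm cannot do raises robot.MotionError and nothing moves.
- robot.job_done(): hands the job in, once; it reports no verdict.
Readings, each from a call of its own:
- robot.current_time_s(): time.
- robot.current_qpos(): joint angles.
- robot.current_joint_velocities(): joint speeds.
- robot.current_joint_torque(): joint torques, N m.
- robot.current_tcp_pos(): TCP position.
- robot.current_eef_rot(): TCP orientation.
- robot.current_wrist_force(): force on the tool from outside, world axes, zero at the start.
- robot.current_wrist_torque(): the same for the moment, N m.
- robot.current_grip_width(): finger opening in m.
Only numpy, scipy, OpenCV 4.12 (cv2) and the standard library are available. Lean on these libraries where they do the work, as an engineer would, in place of code of your own. Each camera call takes 0.05 s, during which the arm holds its last target.

### The job

Small and large grey pipe plugs have been tipped together into the round sorting pan, and the two large ones cover two of its three openings. Take the wooden stick out of its pot and, gently and with the stick only, stir the plugs anticlockwise (seen from above) once right round the pan, in a wide circle, starting at the side away from the robot; then keep working them with the stick until all four small plugs have dropped through into the tray, with both large ones still in the pan. Stand the stick back in its pot, handle up, and leave the things around alone.

Things in the scene. Friction and masses are not known exactly. Their poses are not given: they have to be found in the camera images.
- pan: Sorting pan with its tray, fixed to the bench, one rigid piece. Origin on the bench under the pan's centre; z up, x away from the robot (yaw at most 0.25 rad). A square steel deck, 240 x 240 x 8 mm, stands on four corner legs, its upper face 95 mm above the bench; on it stands a round wall, inside radius 110 mm, 4 mm thick, 45 mm high (rim at 140 mm).
- pan_deck (a point): Centre of the deck's upper face, 95 mm above the bench, inside the round wall. Smooth sheet on which the plugs slide easily (friction about 0.25; the same against the wall and the stick's shaft). The deck has three square openings that let small plugs fall into the tray below, but not large ones.
- pan_tray (a point): Centre of the floor of the open grey catch tray under the deck, 4 mm above the bench: 270 x 270 mm, 34 mm high, with a low ridge under each opening.
- opening0 (a point): Centre of opening 0 (50 x 50 mm, sides along the pan's x and y), level with the deck's upper face, 76 mm from the pan's centre at +90 degrees (pan's +y) in the pan's frame. At the start a large plug covers it.
- opening1 (a point): Centre of opening 1 (50 x 50 mm, sides along the pan's x and y), level with the deck's upper face, 76 mm from the pan's centre at 210 degrees (-x, -y) in the pan's frame. At the start a large plug covers it.
- opening2 (a point): Centre of opening 2 (50 x 50 mm, sides along the pan's x and y), level with the deck's upper face, 76 mm from the pan's centre at 330 degrees (+x, -y) in the pan's frame. At the start it is clear.
- small0: Small grey plastic pipe plug, a plain upright cylinder 32 mm across, 26 mm high, about 25 g; origin at the centre of its underside, z along its axis. One of four; at the start it stands on the deck, about 70 mm from the pan's centre, between two openings. It slides when pushed; it tips and drops through an opening once its centre is well over it.
- small1: Small grey plastic pipe plug, a plain upright cylinder 32 mm across, 26 mm high, about 25 g; origin at the centre of its underside, z along its axis. One of four; at the start it stands on the deck, about 70 mm from the pan's centre, between two openings. It slides when pushed; it tips and drops through an opening once its centre is well over it.
- small2: Small grey plastic pipe plug, a plain upright cylinder 32 mm across, 26 mm high, about 25 g; origin at the centre of its underside, z along its axis. One of four; at the start it stands on the deck, about 70 mm from the pan's centre, between two openings. It slides when pushed; it tips and drops through an opening once its centre is well over it.
- small3: Small grey plastic pipe plug, a plain upright cylinder 32 mm across, 26 mm high, about 25 g; origin at the centre of its underside, z along its axis. One of four; at the start it stands on the deck, near the pan's centre. It slides when pushed; it tips and drops through an opening once its centre is well over it.
- large0: Large grey plastic pipe plug, an upright cylinder 64 mm across, 36 mm high, about 80 g; origin at the centre of its underside. One of two; at the start it stands over opening 0 and covers it. Too big to fall through.
- large1: Large grey plastic pipe plug, an upright cylinder 64 mm across, 36 mm high, about 80 g; origin at the centre of its underside. One of two; at the start it stands over opening 1 and covers it. Too big to fall through.
- stick: Wooden stirring stick, 165 mm long, about 80 g: lower 98 mm a round shaft 20 mm across, upper 67 mm a square handle 22 x 22 mm. Origin at the centre of its foot; z runs up the stick; x and y are square to the handle's faces. It starts leaning in the pot, about 28 degrees from upright, towards the pot's +x (away from the robot or aside), its y level: grip across y, tilted along the stick.
- stick_foot (a point): The centre of the stick's foot (its lower, round end).
- stick_grip (a point): On the stick's axis in the handle, 130 mm from the foot: a good place to grip.
- pot: Open grey pot for the stick, fixed to the bench: inside radius 30 mm, outside 34 mm, floor 6 mm and rim 86 mm above the bench, a flat steel foot flange 90 mm across. Origin on the bench surface at its centre, z up.
- coupling: Bystander: loose grey pipe coupling standing upright, 84 mm across, 90 mm high; origin at the centre of its underside. Leave alone.
- redcap: Bystander: loose red plastic cap, 90 mm across, 40 mm high; origin at the centre of its underside. Leave alone.
- carton: Bystander: closed carton, 80 x 120 x 80 mm; origin at the centre of its underside. Leave alone.
There are look-alikes about, which are no part of the job. Of the things like the stick, leave any that is purple; of the rest the smaller one is meant.

How it is judged:
On the way, in this order (a step that is already met when the one before it is completed fails the run):
1. the stick's foot, down among the plugs, is at the pan's far side (away from the robot) (z of stick_foot in the frame of pan between 0.085 and 0.12 m and horizontal distance between stick_foot and pan_deck below 0.11 m and y of stick_foot in the frame of pan between -0.035 and 0.035 m and x of stick_foot in the frame of pan above 0.02 m), for 0.04 s.
2. the stick's foot, down among the plugs, is at the pan's left side (+y) (z of stick_foot in the frame of pan between 0.085 and 0.12 m and horizontal distance between stick_foot and pan_deck below 0.11 m and y of stick_foot in the frame of pan above 0.035 m), for 0.04 s.
3. the stick's foot, down among the plugs, is at the pan's near side (towards the robot) (z of stick_foot in the frame of pan between 0.085 and 0.12 m and horizontal distance between stick_foot and pan_deck below 0.11 m and y of stick_foot in the frame of pan between -0.035 and 0.035 m and x of stick_foot in the frame of pan below -0.02 m), for 0.04 s.
4. the stick's foot, down among the plugs, is at the pan's right side (-y) (z of stick_foot in the frame of pan between 0.085 and 0.12 m and horizontal distance between stick_foot and pan_deck below 0.11 m and y of stick_foot in the frame of pan below -0.035 m), for 0.04 s.
5. the stick's foot, down among the plugs, is at the pan's far side (away from the robot) (all of step 1), for 0.04 s.
At the end, for the whole second after the job is handed in: All four small plugs rest in the tray (underside below 70 mm, within 140 mm of the centre along each pan axis), the two large ones stay in the pan on the deck (within 110 mm), and the stick rests in its pot, foot down (foot within 40 mm of its axis, below 50 mm; grip point above 80 mm) (height (world z) of each of small0, small1, small2, small3 below 0.07 m and x of small0 in the frame of pan between -0.14 and 0.14 m and y of small0 in the frame of pan between -0.14 and 0.14 m and linear speed of each of small0, small1, small2, small3, stick below 0.03 m/s and x of small1 in the frame of pan between -0.14 and 0.14 m and y of small1 in the frame of pan between -0.14 and 0.14 m and x of small2 in the frame of pan between -0.14 and 0.14 m and y of small2 in the frame of pan between -0.14 and 0.14 m and x of small3 in the frame of pan between -0.14 and 0.14 m and y of small3 in the frame of pan between -0.14 and 0.14 m and z of large0 in the frame of pan between 0.08 and 0.16 m and horizontal distance between each of large0, large1 and pan_deck below 0.11 m and z of large1 in the frame of pan between 0.08 and 0.16 m and horizontal distance between stick_foot and pot below 0.04 m and height (world z) of stick_foot below 0.05 m and height (world z) of stick_grip above 0.08 m); the robot touches nothing.
It fails at once if the coupling, the red cap or the carton is moved by more than 30 mm (distance of any of coupling, redcap, carton from where it was at the start of the episode above 0.03 m).
It fails at once if a plug is handled with the gripper instead of the stick (over 3 N) (contact force between the fingers and small0 above 3 N or contact force between the fingers and small1 above 3 N or contact force between the fingers and small2 above 3 N or contact force between the fingers and small3 above 3 N or contact force between the fingers and large0 above 3 N or contact force between the fingers and large1 above 3 N).
It fails at once if a plug is jammed hard with the stick (over 50 N) (contact force between stick and small0 above 50 N or contact force between stick and small1 above 50 N or contact force between stick and small2 above 50 N or contact force between stick and small3 above 50 N or contact force between stick and large0 above 50 N or contact force between stick and large1 above 50 N).
It fails at once if the pan is struck or pressed hard with the stick or the gripper (over 50 N) (contact force between any of stick, the fingers, the arm and pan above 50 N).
It also fails if it takes over 72 s, if anything falls off the work surface, if the arm or the gripper's body presses on something with over 40 N, if the wrist force passes 120 N, or if a joint passes its speed limit or range.

## Working session

There is one attempt and no reset: what is moved stays moved. The work goes in short steps, each a Python script; the robot and the scene stay as the last script left them, time stands still between calls to the robot, and variables do not carry over. Pictures are saved under pics/ and viewed, and the job is handed in when it is done.

```bash
mkdir -p pics; ls; cat > h.py <<'E'
import numpy as np, cv2
from plant import robot
def snap(n,f):
    c=robot.calibration(n); im=robot.grab_frame(n); cv2.imwrite('pics/'+f+'.png',im[:,:,::-1]); np.savez('pics/'+f+'.npz',K=c['K'],R=c['R'],t=c['t']); return im,c
def ray(c,u,v):
    K,R,t=[np.array(c[k],float) for k in('K','R','t')]
    t=t.ravel(); d=R.T@np.linalg.solve(K,[u,v,1.]); return -R.T@t,d
def on(c,u,v,z):
    o,d=ray(c,u,v); return o+d*(z-o[2])/d[2]
def proj(c,X):
    K,R,t=[np.array(c[k],float) for k in('K','R','t')]
    p=K@(R@np.array(X,float)+t.ravel()); return p[:2]/p[2]
E
python3 - <<'E'
from h import *
for n in('scene','top','wrist'):
    im,c=snap(n,n+'0'); print(n,c['K'][0][0],-np.array(c['R']).T@np.array(c['t']).ravel(), np.array(c['R'])[2])
print(robot.current_time_s(),robot.current_tcp_pos(),robot.current_eef_rot())
E
```

```text
pics
scene 372.6047343944792 [1.04253706 0.66901906 0.9910029 ] [-0.38018515 -0.57262613 -0.72633227]
top 437.63173549445327 [ 0.29140254 -0.00657299  1.69242623] [ 0.18451396 -0.00515297 -0.98281639]
wrist 330.1195874345272 [ 0.08847113 -0.67451893  0.37191899] [ 0.26933382  0.06564161 -0.9608072 ]
0.15 [ 0.15758327 -0.65598812  0.23059193] [-1.37963488  1.08766785  1.38149851]
```

View pics/scene0.png

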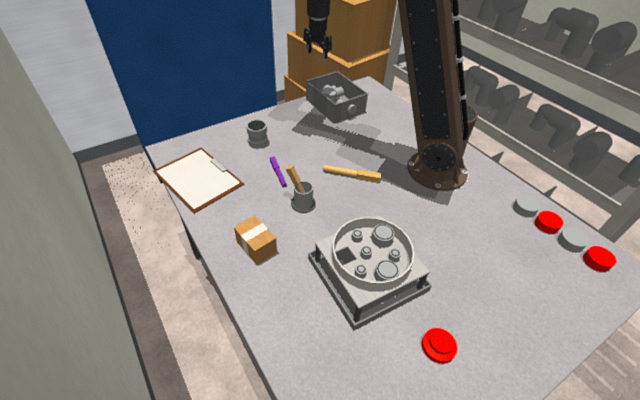

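View pics/top0.png

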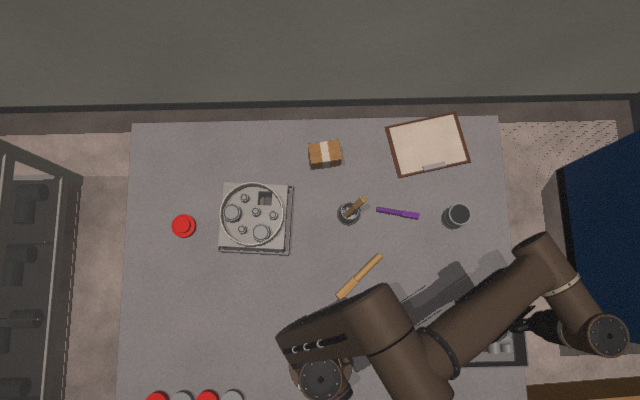

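View pics/wrist0.png

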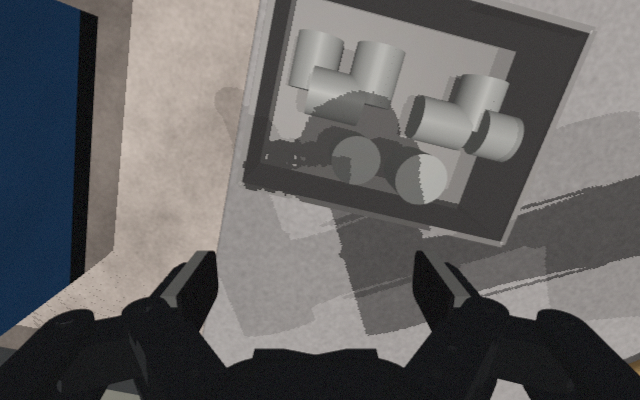

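Scene: the pan is at about (253,217) in the top picture, the pot with the wooden stick at (349,212), the carton at (325,154), the red cap at (183,226) and the coupling at (457,215). The purple and longer wooden sticks lie loose on the bench. I'll enlarge the relevant area and get rough positions.

```bash
python3 - <<'E'
from h import *
im=cv2.imread('pics/top0.png'); c=np.load('pics/top0.npz')
cv2.imwrite('pics/top0z.png',cv2.resize(im[160:270,205:405],None,fx=4,fy=4,interpolation=cv2.INTER_CUBIC))
im2=cv2.imread('pics/scene0.png')
cv2.imwrite('pics/scene0z.png',cv2.resize(im2[150:330,250:450],None,fx=3.3,fy=3.3,interpolation=cv2.INTER_CUBIC))
for n,u,v,z in[('pan',253,214,.14),('pot',348,213,.086),('sticktop',362,200,.17),('carton',325,154,.08),('cap',183,226,.04),('coup',458,214,.09)]: print(n,on(c,u,v,z).round(3))
E
```

```text
pan [0.54  0.229 0.14 ]
pot [ 0.544 -0.116  0.086]
sticktop [ 0.576 -0.161  0.17 ]
carton [ 0.775 -0.036  0.08 ]
cap [0.516 0.51  0.04 ]
coup [ 0.53  -0.523  0.09 ]
```

View pics/top0z.png

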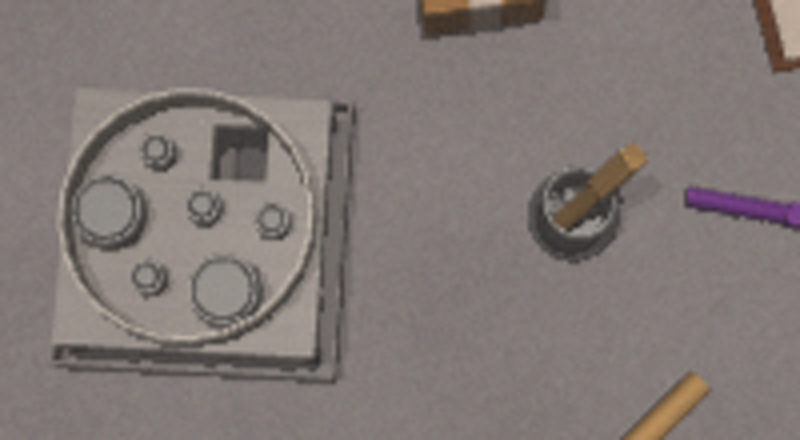

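View pics/scene0z.png

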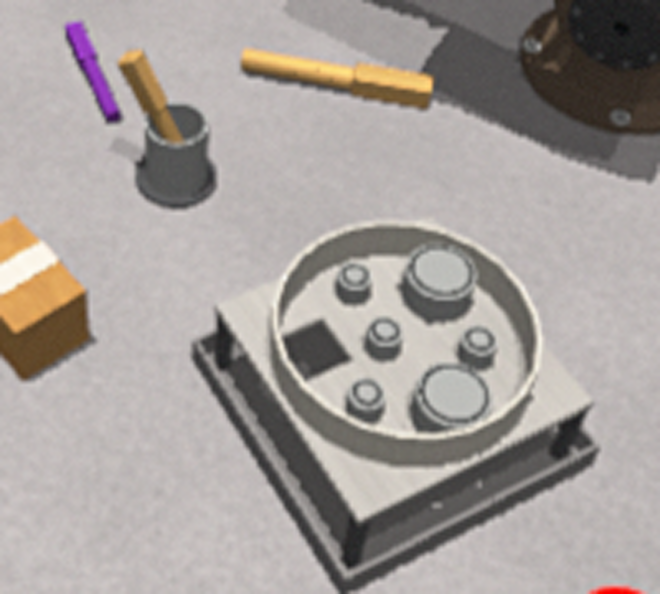

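```bash
cat >> h.py <<'E'
from scipy.spatial.transform import Rotation as Rot
def down(yaw,tilt=None):
    # tool x down; jaw axis z along (cos yaw, sin yaw)
    x=np.array([0,0,-1.]); z=np.array([np.cos(yaw),np.sin(yaw),0]); y=np.cross(z,x)
    return Rot.from_matrix(np.c_[x,y,z]).as_rotvec()
E
python3 - <<'E'
from h import *
M=Rot.from_rotvec(robot.current_eef_rot()).as_matrix(); print(M.round(3))
c=robot.calibration('wrist');cam=-np.array(c['R']).T@np.array(c['t']).ravel()
print(M.T@(cam-robot.current_tcp_pos()), M.T@np.array(c['R']).T)
for yaw in np.arange(-180,180,30):
    r=down(np.radians(yaw)); out=[]
    for p in([.5,.08,.42],[.54,.229,.21],[.54,-.12,.3]):
        q=robot.solve_ik(p,r); out.append(None if q is None else np.round(q,2))
    print(yaw,out)
E
```

```text
[[-0.    -0.972 -0.234]
 [ 0.001 -0.234  0.972]
 [-1.     0.     0.001]]
[-0.1414398   0.07155332 -0.00174243] [[ 5.11276708e-04 -2.77374297e-01  9.60761801e-01]
 [ 1.09242323e-04 -9.60761905e-01 -2.77374386e-01]
 [ 9.99999863e-01  2.46770914e-04 -4.60914171e-04]]
-180 [array([ 0.55,  0.01, -0.01,  0.  , -1.56, -0.55]), array([ 0.73,  0.23, -0.22,  0.  , -1.12, -0.73]), array([ 0.14,  0.12, -0.15,  0.  , -1.3 , -0.14])]
-150 [array([ 0.55,  0.01, -0.01,  0.  , -1.56, -0.02]), array([ 0.73,  0.23, -0.22,  0.  , -1.12, -0.21]), array([ 0.14,  0.12, -0.15,  0.  , -1.3 ,  0.39])]
-120 [array([ 0.55,  0.01, -0.01,  0.  , -1.56,  0.5 ]), array([ 0.73,  0.23, -0.22,  0.  , -1.12,  0.31]), array([ 0.14,  0.12, -0.15,  0.  , -1.3 ,  0.91])]
-90 [array([ 0.55,  0.01, -0.01,  0.  , -1.56,  1.02]), array([ 0.73,  0.23, -0.22,  0.  , -1.12,  0.84]), array([ 0.14,  0.12, -0.15,  0.  , -1.3 ,  1.44])]
-60 [array([ 0.55,  0.01, -0.01,  0.  , -1.56,  1.55]), array([ 0.73,  0.23, -0.22,  0.  , -1.12,  1.36]), array([ 0.14,  0.12, -0.15,  0.  , -1.3 ,  1.96])]
-30 [array([ 0.55,  0.01, -0.01,  0.  , -1
[... 358 characters left out ...]
  , -1.12,  2.93]), array([ 0.14,  0.12, -0.15,  0.  , -1.3 , -2.75])]
60 [array([ 0.55,  0.01, -0.01,  0.  , -1.56, -2.64]), array([ 0.73,  0.23, -0.22,  0.  , -1.12, -2.83]), array([ 0.14,  0.12, -0.15,  0.  , -1.3 , -2.23])]
90 [array([ 0.55,  0.01, -0.01,  0.  , -1.56, -2.12]), array([ 0.73,  0.23, -0.22,  0.  , -1.12, -2.31]), array([ 0.14,  0.12, -0.15, -0.  , -1.3 , -1.71])]
120 [array([ 0.55,  0.01, -0.01,  0.  , -1.56, -1.59]), array([ 0.73,  0.23, -0.22,  0.  , -1.12, -1.78]), array([ 0.14,  0.12, -0.15,  0.  , -1.3 , -1.18])]
150 [array([ 0.55,  0.01, -0.01, -0.  , -1.56, -1.07]), array([ 0.73,  0.23, -0.22, -0.  , -1.12, -1.26]), array([ 0.14,  0.12, -0.15, -0.  , -1.3 , -0.66])]
```

```bash
python3 - <<'E'
from h import *
r=down(np.pi)
robot.move_pose([.52,-.05,.45],r); print(robot.current_time_s())
robot.dwell(.1); snap('wrist','w1')
robot.move_pose([.50,-.17,.42],r); print(robot.current_time_s())
robot.dwell(.1); snap('wrist','w2'); 
E
```

```text
2.7667
3.4833
```

View pics/w1.png

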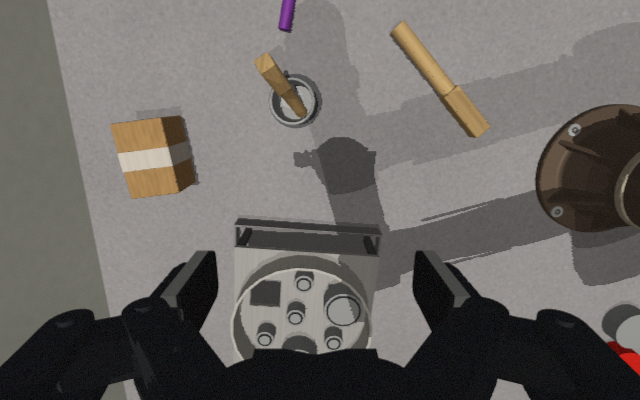

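View pics/w2.png

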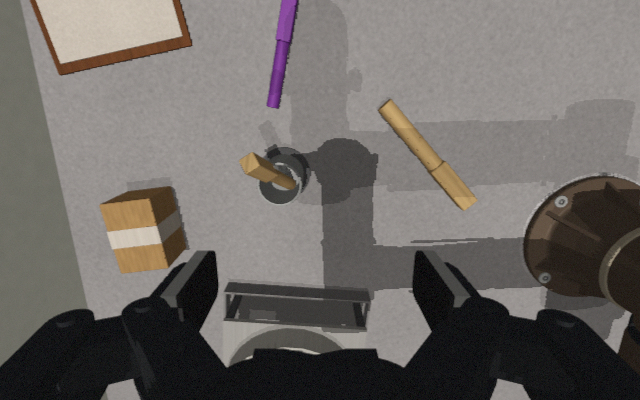

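```bash
python3 - <<'E'
from h import *
def z(f,x,y,w,h,s): 
    return cv2.resize(cv2.imread(f'pics/{f}.png')[y:y+h,x:x+w],None,fx=s,fy=s,interpolation=cv2.INTER_CUBIC)
a=z('w1',235,40,90,95,4.4); b=z('w2',225,135,90,95,4.4)
cv2.imwrite('pics/st12.png',np.hstack([a,b])); 
a=z('top0',330,185,50,50,8); b=z('scene0',280,155,50,65,8)
b=b[:400]; cv2.imwrite('pics/st34.png',np.hstack([a,b]))
cv2.imwrite('pics/panw1.png',z('w1',215,205,190,165,4))
E
```

```text
(no output)
```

View pics/st12.png

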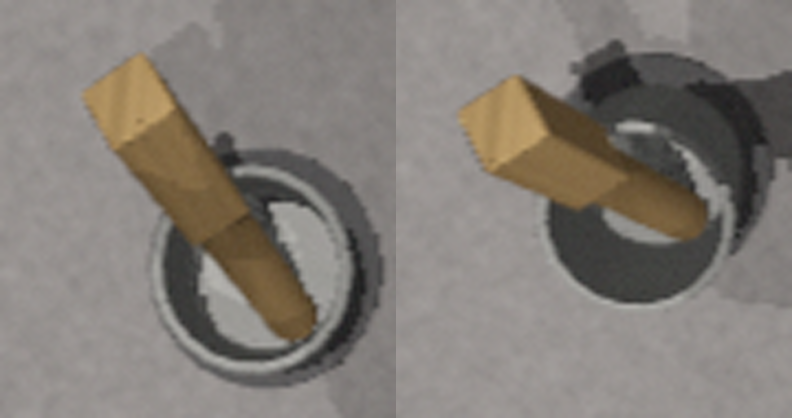

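View pics/st34.png

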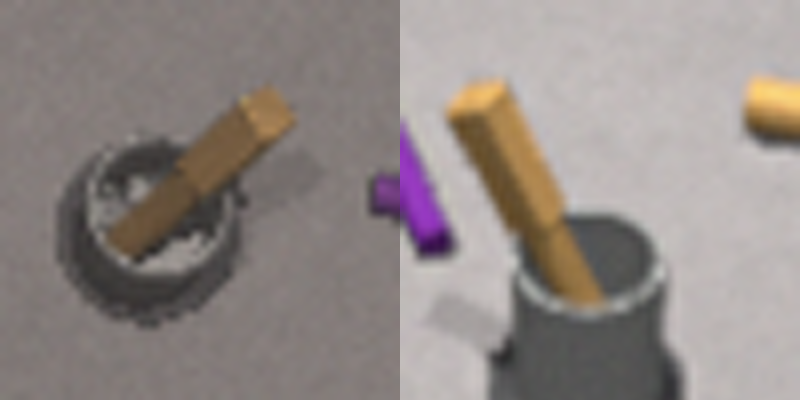

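View pics/panw1.png

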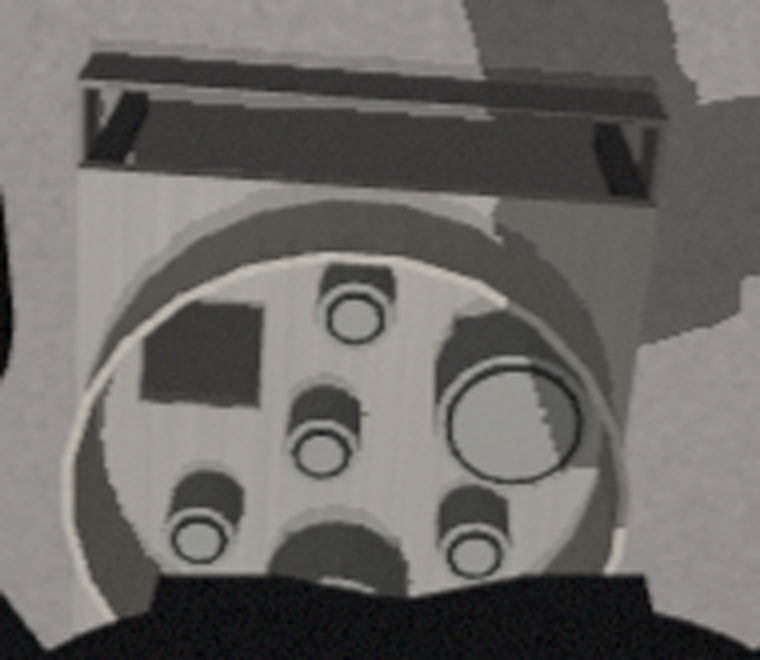

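```bash
cat >> h.py <<'E'
def tri(obs):
    A=np.zeros((3,3));b=np.zeros(3)
    for f,u,v in obs:
        o,d=ray(np.load(f'pics/{f}.npz'),u,v); d/=np.linalg.norm(d); P=np.eye(3)-np.outer(d,d); A+=P;b+=P@o
    X=np.linalg.solve(A,b); return X,[np.round(proj(np.load(f'pics/{f}.npz'),X)-[u,v],1) for f,u,v in obs]
E
python3 - <<'E'
from h import *
T=[('w1',264.5,63.2),('w2',249.7,163.0),('top0',363.6,198.9),('scene0',290.4,167)]
F=[('w1',301.8,112.7),('w2',291.8,184.5),('top0',345.6,215.6)]
t,e=tri(T); f,e2=tri(F); print(t,e);print(f,e2)
print(tri(T[:2])[0],tri(F[:2])[0])
d=t-f;print(np.linalg.norm(d),np.degrees(np.arccos(d[2]/np.linalg.norm(d))),np.degrees(np.arctan2(d[1],d[0])))
# pot rim circle
R=[('w1',235+251/4.4,40+270/4.4),('w2',225+(640-396)/4.4,135+216/4.4),('top0',330+163/8,185+203/8),('scene0',280+190/8,155+262/8)]
print(tri(R),tri(R[:3])[0])
c=np.load('pics/w1.npz')
g=lambda u,v,z:on(c,215+u/4,205+v/4,z)
print('sm',[g(*p,.121).round(3) for p in[(355,318),(321,453),(200,541),(473,554)]])
print('L1',g(514,420,.131).round(3))
o=[g(*p,.095) for p in[(147,303),(265,306),(260,408),(141,398)]]; print('open',np.round(o,3),np.mean(o,0))
a,b=g(78,167,.095),g(655,205,.095);print('deck edge',a,b,np.linalg.norm(a-b),np.degrees(np.arctan2(*(a-b)[1::-1])))
E
```

```text
[ 0.5806083  -0.16769208  0.155198  ] [array([0.6, 0.7]), array([0.3, 0.8]), array([-0.2,  0.7]), array([-1.2, -0.2])]
[ 0.54082396 -0.10833136  0.02911924] [array([ 0.1, -1.8]), array([-1.5,  0.9]), array([-0.4,  0.6])]
[ 0.58132564 -0.16855171  0.15394708] [ 0.54085785 -0.1046014   0.00714333]
0.14492185177937586 29.543964899659006 -56.169486254459805
(array([ 0.55259631, -0.1232869 ,  0.07987384]), [array([0.5, 0.1]), array([-0.7, -0.1]), array([-0.5,  0.6]), array([-0.7, -0.2])]) [ 0.55257456 -0.12420521  0.08592809]
sm [array([0.537, 0.159, 0.121]), array([0.552, 0.222, 0.121]), array([0.604, 0.265, 0.121]), array([0.488, 0.272, 0.121])]
L1 [0.474 0.199 0.131]
open [[0.626 0.167 0.095]
 [0.576 0.169 0.095]
 [0.58  0.218 0.095]
 [0.631 0.213 0.095]] [0.6034418  0.19205235 0.095     ]
deck edge [0.65099556 0.10498475 0.095     ] [0.4142229  0.12223177 0.095     ] 0.2373999815261106 -4.1661882360248645
```

Measured so far:
- **Stick:** two views put the top at about (0.581,-0.168,0.155) and the foot at (0.541,-0.104,0.01). That gives a 165 mm length, about 28° of lean and azimuth about -58°.
- **Pot:** centre at (0.5525,-0.124), rim at about 0.083.
- **Pan:** centre at (0.541,0.234), yaw about -0.073.

Next, the grasp.

```bash
cat >> h.py <<'E'
az=np.radians(-57.5); ti=np.radians(28)
U=np.array([np.sin(ti)*np.cos(az),np.sin(ti)*np.sin(az),np.cos(ti)])
YAW=np.radians(-147.5)
def stickrot(u=U,yaw=YAW):
    x=-u/np.linalg.norm(u); z=np.array([np.cos(yaw),np.sin(yaw),0]); z-=x*(z@x); z/=np.linalg.norm(z)
    return Rot.from_matrix(np.c_[x,np.cross(z,x),z]).as_rotvec()
TOP=np.array([.581,-.168,.1555]); G=TOP-.035*U
E
python3 - <<'E'
from h import *
r=stickrot()
for s in(.11,0): print(robot.solve_ik(G-.019*U+s*U,r))
robot.move_gripper(.06)
robot.move_pose(G-.019*U+.09*U,r); print(robot.current_time_s())
snap('wrist','w3'); snap('scene','s3')
E
```

```text
[-0.21812842  0.54761082  0.29490095 -0.34019766 -1.67161544  0.8118349 ]
[-0.16807462  0.55980629  0.08666652 -0.35841764 -1.44847796  0.84314035]
5.0083
```

View pics/w3.png

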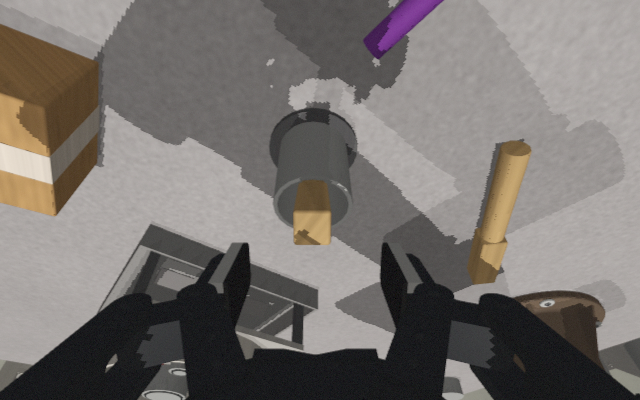

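View pics/s3.png

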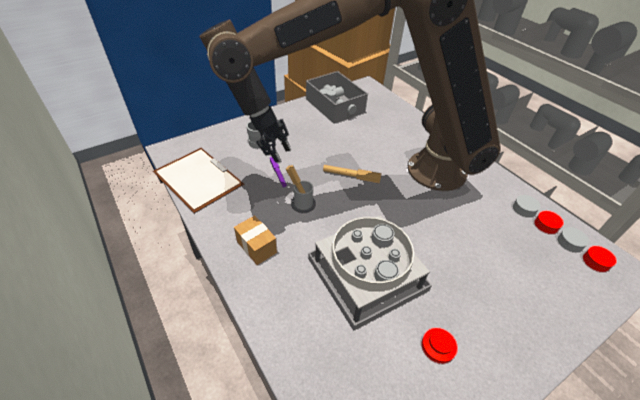

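The handle's end face is at about (312,236) in w3, between the fingers (centre column about 315). It is square to the jaws. I'll check the predicted pixel, then grip.

```bash
python3 - <<'E'
from h import *
c=np.load('pics/w3.npz'); print(proj(c,TOP), tri([('w1',264.5,63.2),('w2',249.7,163.0),('w3',312.5,233),('top0',363.6,198.9)]))
r=stickrot()
robot.servo_line(G-.019*U,feed=.12)
robot.move_gripper(0.0,90)
print(robot.current_grip_width(),robot.current_wrist_force(),robot.current_time_s())
robot.servo_line(G-.019*U+.13*U,feed=.15)
robot.servo_line(G-.019*U+.13*U+[-.02,.08,.04],stickrot(np.array([0,0,1.])),feed=.15)
print(robot.current_grip_width(),robot.current_wrist_force(),robot.current_time_s(),robot.current_tcp_pos())
snap('wrist','w4'); snap('scene','s4'); snap('top','t4')
E
```

```text
[312.25015073 230.25743561] (array([ 0.58125348, -0.168472  ,  0.15774961]), [array([-0.3, -0.3]), array([-0.6,  0.6]), array([-0.2, -0.4]), array([0.1, 0.4])])
0.021126830040610306 [-0.27672141 -1.28794549  3.45922241] 6.4417
0.021138253381361334 [ 0.41941973  0.0189987  -0.83693763] 8.2167 [ 0.57960582 -0.11709782  0.26262441]
```

View pics/w4.png

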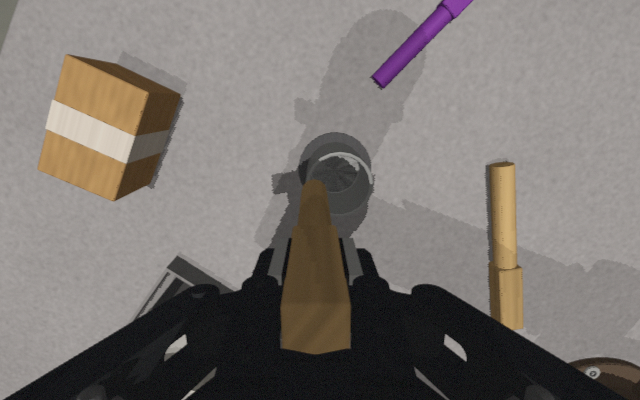

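View pics/s4.png

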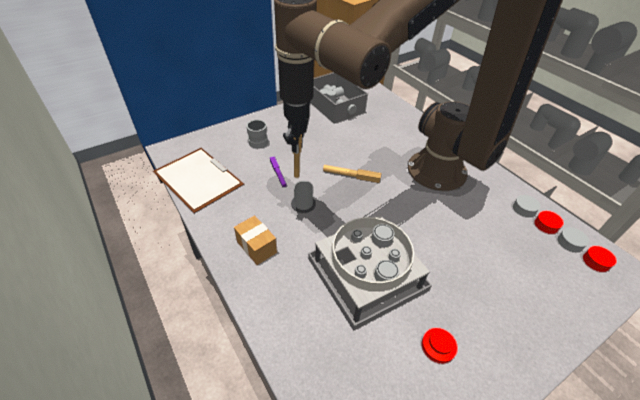

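View pics/t4.png

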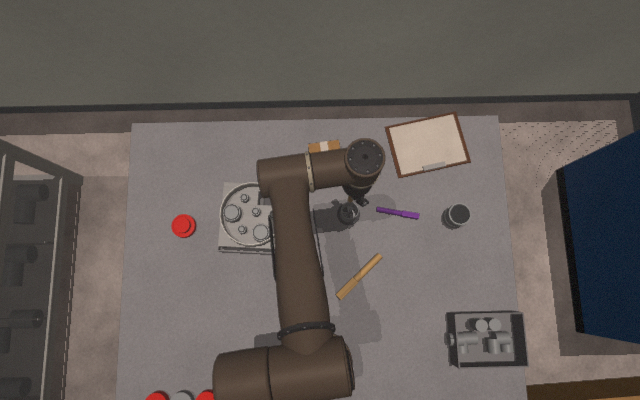

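The stick is held upright between the fingers: in w4 the handle end is near (316,330) and the foot near (316,185), and s4 shows the same. I'll check the foot's pixel against the prediction and then go to the pan's far side.

```bash
cat >> h.py <<'E'
PC=np.array([.541,.234]); PY=-.073; FL=.109
def pw(x,y):  # pan -> world xy
    c,s=np.cos(PY),np.sin(PY); return PC+np.array([c*x-s*y,s*x+c*y])
def wp(p):
    d=np.array(p)[:2]-PC; c,s=np.cos(PY),np.sin(PY); return np.array([c*d[0]+s*d[1],-s*d[0]+c*d[1]])
def foot(x,y,zf,feed=.06):
    robot.servo_line([*pw(x,y),zf+FL],feed=feed)
def pol(r,a): a=np.radians(a); return r*np.cos(a),r*np.sin(a)
def scz(f):
    im,c=snap('scene',f); cv2.imwrite('pics/'+f+'z.png',cv2.resize(im[200:330,300:440,::-1],None,fx=4.5,fy=4.5,interpolation=cv2.INTER_CUBIC))
E
python3 - <<'E'
from h import *
for f in('w4','s4'):
    print(proj(np.load(f'pics/{f}.npz'),np.array([0.5796,-.1171,.2626-.109])))
r=robot.current_eef_rot()
x,y=pol(.066,0)
robot.servo_line([*pw(x,y),.19+FL],feed=.25)
print(robot.current_time_s(),robot.current_tcp_pos(),robot.current_qpos().round(2) if hasattr(robot.current_qpos(),'round') else robot.current_qpos())
scz('s5'); snap('wrist','w5'); snap('top','t5')
E
```

```text
[312.77862204 195.98339828]
[297.12311849 175.71160393]
9.9167 [0.60679906 0.22804145 0.29901996] [ 0.66  0.28  0.06  0.   -1.34 -0.09]
```

View pics/s5z.png

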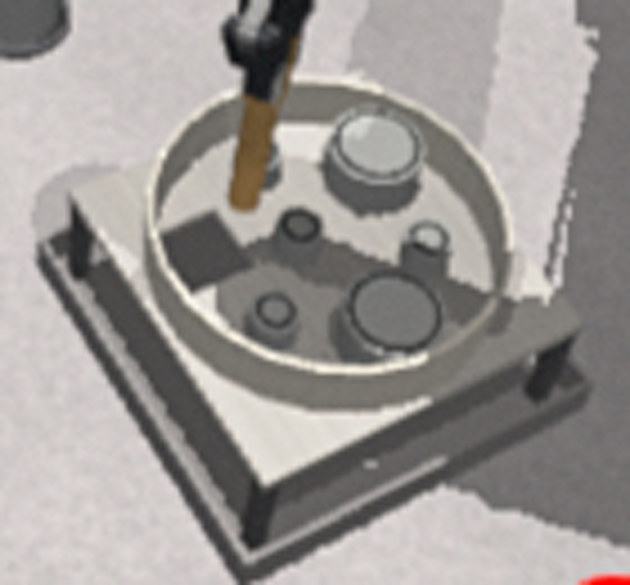

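View pics/w5.png

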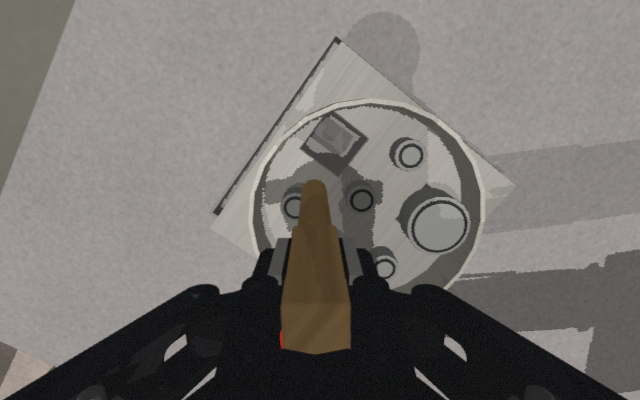

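View pics/t5.png

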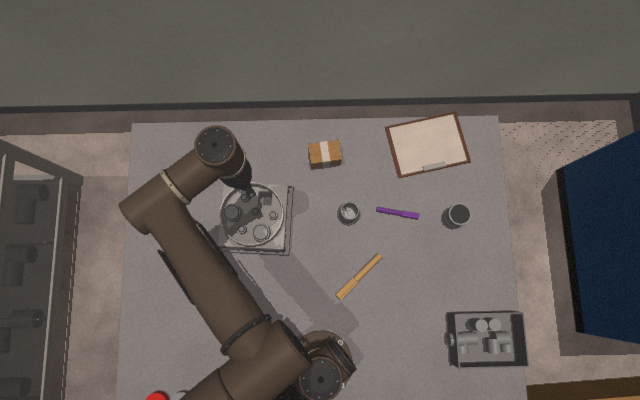

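s5 and w5 show the stick poised over the far side: foot near (315,185) in w5, opening 2 clear at (334,140), small plugs at (409,153), (361,199), (295,206) and (384,267), and the large plug of opening 1 at (439,224). I'll check the pan frame from w5.

```bash
python3 - <<'E'
from h import *
c=np.load('pics/w5.npz'); 
for n,u,v,z in[('A270',410,154,.121),('B',361.5,199.5,.121),('C',295,206,.121),('D149',385,267,.121),('L1',439,225,.131)]:
    print(n,(wp(on(c,u,v,z))*1000).round(0))
o=[wp(on(c,*p,.095)) for p in[(329,111),(369,140),(339,175),(301,150)]];print('open2',np.mean(o,0), 'expect',pol(.076,330))
print('corner',wp(on(c,338,38,.095)),wp(on(c,514,186,.095)))
E
```

```text
A270 [  4. -76.]
B [ 13. -12.]
C [63. 34.]
D149 [-55.  32.]
L1 [-63. -39.]
open2 [ 0.06558496 -0.03748077] expect (np.float64(0.06581793068761732), np.float64(-0.038000000000000034))
corner [ 0.12469231 -0.11986023] [-0.11704946 -0.11761514]
```

```bash
cat >> h.py <<'E'
def arc(a0,a1,r0,r1,z=.102,feed=.06,step=12,fmax=15):
    n=max(1,int(np.ceil(abs(a1-a0)/step)))
    mx=0
    for k in range(1,n+1):
        s=k/n; foot(*pol(r0+(r1-r0)*s,a0+(a1-a0)*s),z,feed)
        f=np.array(robot.current_wrist_force()); mx=max(mx,np.linalg.norm(f[:2]))
        if mx>fmax: print('FORCE',f,a0+(a1-a0)*s); break
    print('arc end',round(a0+(a1-a0)*s,1),'fmax',round(mx,1),'t',robot.current_time_s())
E
python3 - <<'E'
from h import *
foot(*pol(.066,0),.102,.12); print(robot.current_wrist_force(),robot.current_time_s()); robot.dwell(.05)
arc(0,30,.066,.072)
scz('s6'); snap('wrist','w6')
E
```

```text
[ 0.61459301  0.04068116 -0.84848435] 10.95
arc end 30.0 fmax 0.7 t 12.0583
```

View pics/s6z.png

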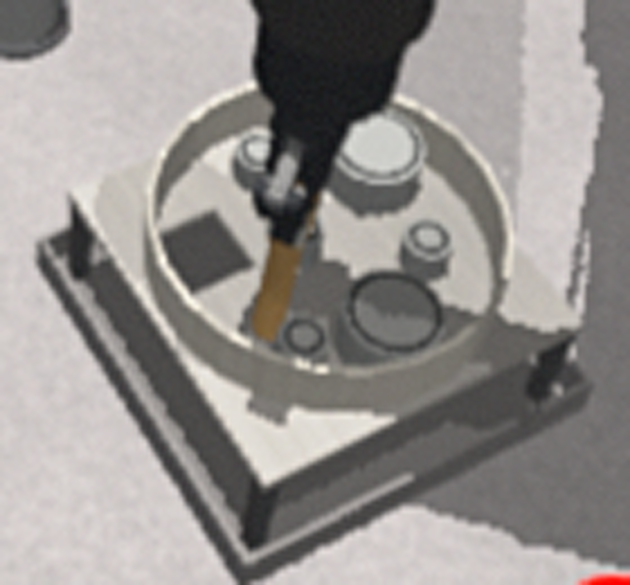

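C (304,335 in s6z) is sliding ahead of the stick foot (265,335), towards large0 at (395,310). Forces are low, so I'll continue.

```bash
cat >> h.py <<'E'
def sp(f,u,v,z=.121): 
    p=wp(on(np.load(f'pics/{f}.npz'),300+u/4.5,200+v/4.5,z)); return (p*1000).round(0),round(np.hypot(*p)*1000),round(np.degrees(np.arctan2(p[1],p[0])))
E
python3 - <<'E'
from h import *
print(sp('s6',304,333),sp('s6',428,238),sp('s6',395,308,.131))
arc(30,66,.072,.075)
scz('s7')
E
```

```text
(array([55., 61.]), 82, 48) (array([-55.,  39.]), 67, 144) (array([ 1., 77.]), 77, 89)
arc end 66.0 fmax 7.1 t 13.375
```

View pics/s7z.png

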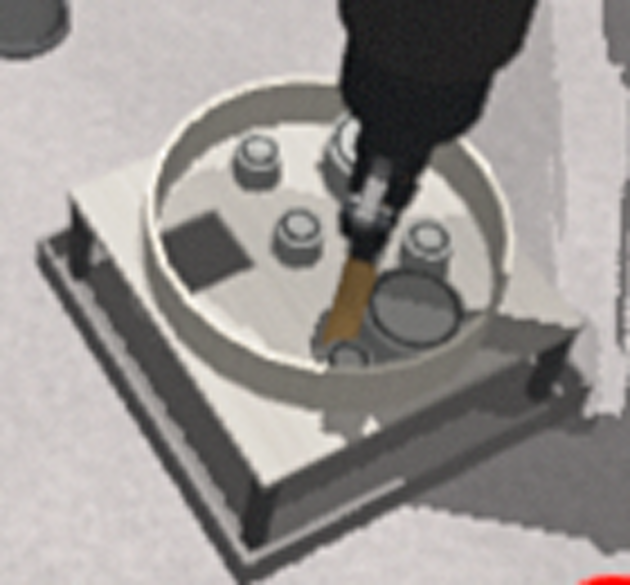

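```bash
python3 - <<'E'
from h import *
print(sp('s7',347,354),sp('s7',416,308,.131),robot.current_wrist_force(),wp(robot.current_tcp_pos()))
E
```

```text
(array([41., 85.]), 95, 65) (array([-11.,  83.]), 83, 97) [-4.05807877 -5.88768562  2.36593152] [0.02911583 0.06681447]
```

C has slid out to the wall (347,354 in s7z), and the stick is pressing it outward at 7 N. I'll back off, go wider (r about 92 mm) and push from directly behind.

```bash
python3 - <<'E'
from h import *
foot(*pol(.072,50),.102,.08)
foot(*pol(.090,40),.102,.08); print(robot.current_wrist_force())
arc(40,68,.092,.092,step=8)
scz('s8')
E
```

```text
[-0.58587979  0.93372648 -0.45563685]
arc end 68.0 fmax 1.5 t 15.6083
```

View pics/s8z.png

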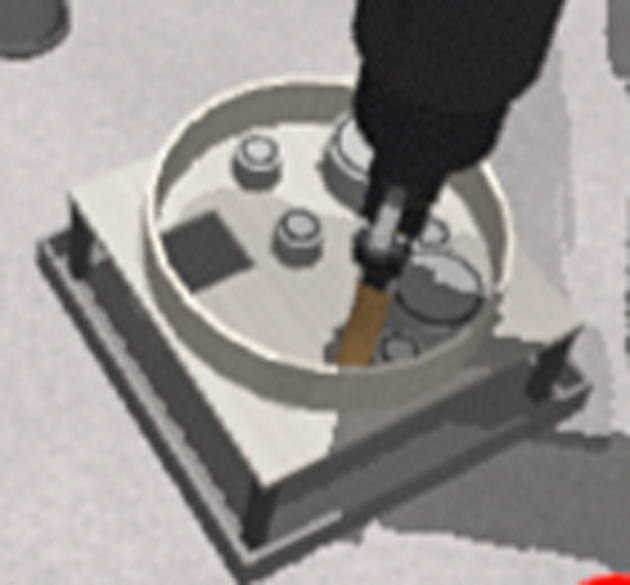

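C (402,347) and large0 (440,287) now move ahead of the stick with little force. Continuing.

```bash
python3 - <<'E'
from h import *
print(sp('s8',402,347),sp('s8',440,287,.131))
arc(68,84,.092,.092,step=8)
scz('s9')
E
```

```text
(array([ 8., 97.]), 97, 85) (array([-33.,  77.]), 84, 113)
arc end 84.0 fmax 1.1 t 16.3917
```

View pics/s9z.png

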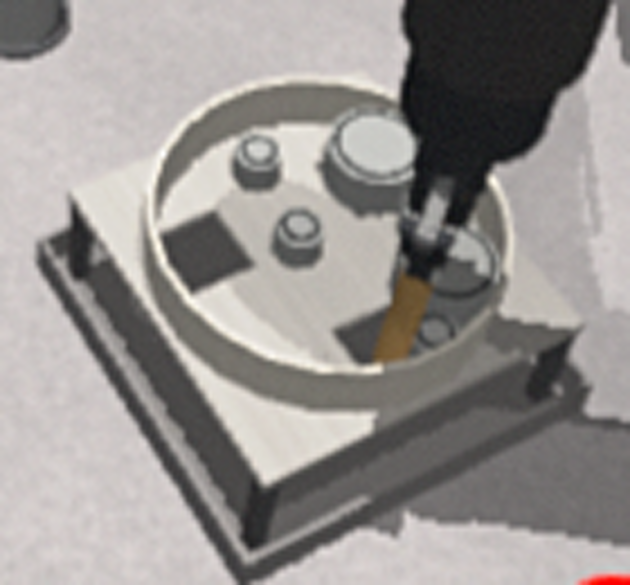

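```bash
python3 - <<'E'
from h import *
print(sp('s9',437,329),sp('s9',460,262,.131))
foot(*pol(.090,66),.102,.08)
foot(*pol(.05,60),.102,.1)
scz('s10');im,c=snap('wrist','w10')
E
```

```text
(array([-18.,  96.]), 98, 101) (array([-55.,  68.]), 88, 129)
```

View pics/s10z.png

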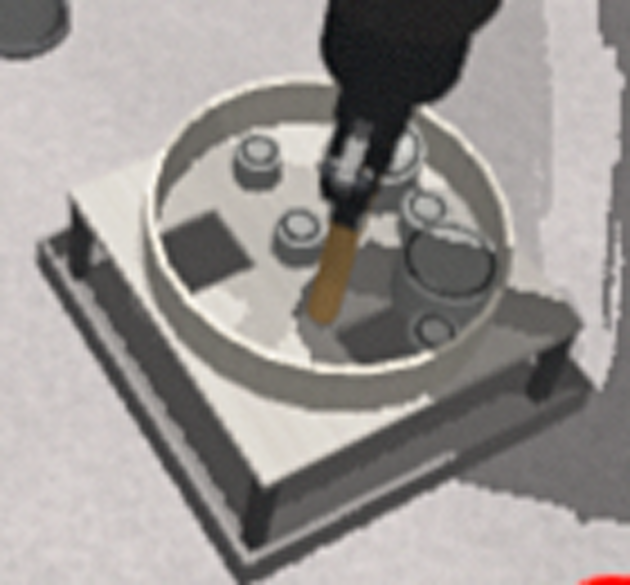

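View pics/w10.png

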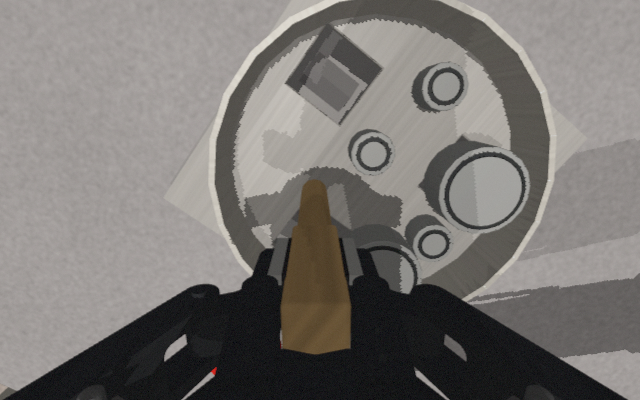

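C sits at the far-left edge of opening 0 at about (-18,93) mm. It was held between stick and wall and did not tip. I'll push large0 further along, get behind C and nudge it back over the opening, then let go.

```bash
cat >> h.py <<'E'
def path(pts,z=.102,feed=.07,fmax=15):
    mx=0
    for p in pts:
        q=np.array(p)/1000.; foot(q[0],q[1],z,feed); f=np.array(robot.current_wrist_force()); mx=max(mx,np.linalg.norm(f[:2]))
        if mx>fmax: print('FORCE',f,p); break
    print('path fmax',round(mx,1),'t',robot.current_time_s())
E
python3 - <<'E'
from h import *
print(sp('s10',428,208),sp('s10',433,329),sp('s10',448,262,.131))
path([(0,62),(-15,63),(-30,65),(-40,68),(-44,80),(-46,85)])
scz('s11')
E
```

```text
(array([-69.,  20.]), 72, 164) (array([-16.,  95.]), 97, 100) (array([-49.,  65.]), 81, 127)
path fmax 0.8 t 19.825
```

View pics/s11z.png

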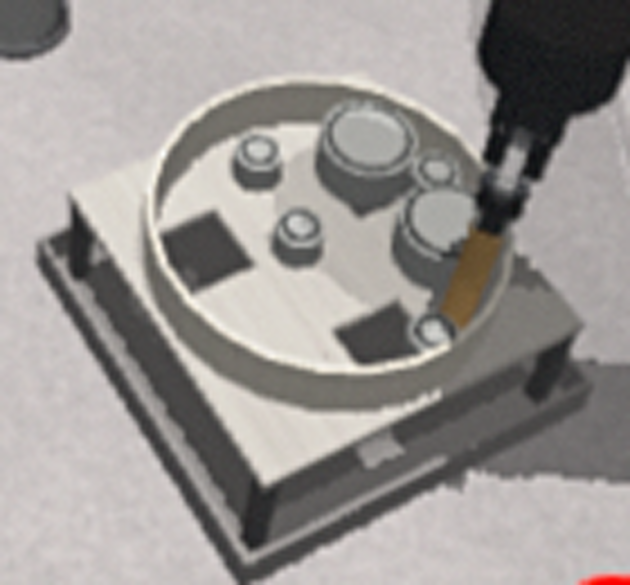

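The stick is now behind C (433,330), between it and large0 (437,220). Now I push C back over opening 0.

```bash
python3 - <<'E'
from h import *
path([(-36,89),(-28,92)],feed=.06)
robot.dwell(.05)
path([(-36,87)]); robot.dwell(.1)
scz('s12')
E
```

```text
path fmax 0.5 t 20.5
path fmax 1.0 t 20.8333
```

View pics/s12z.png

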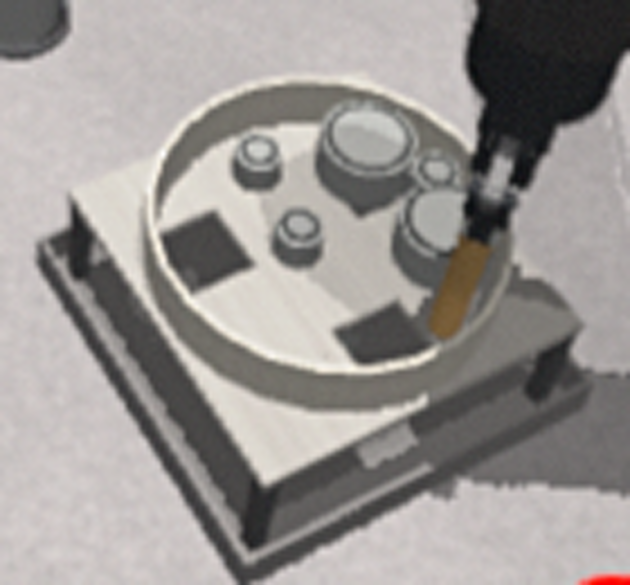

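C has dropped through; opening 0 is clear at (385,335). Carrying on round, pushing large0, D and large1.

```bash
python3 - <<'E'
from h import *
print(sp('s12',437,168),sp('s12',437,220,.131),sp('s12',367,138,.131))
arc(113,128,.088,.085,step=8)
scz('s13')
E
```

```text
(array([-94.,  -4.]), 94, -178) (array([-62.,  36.]), 72, 150) (array([-62., -40.]), 74, -147)
arc end 128.0 fmax 0.7 t 21.725
```

View pics/s13z.png

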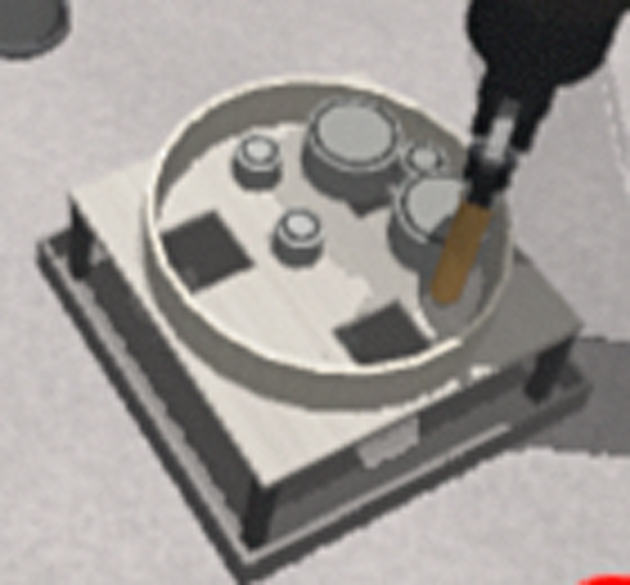

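```bash
python3 - <<'E'
from h import *
print(sp('s13',424,157),sp('s13',432,205,.131),sp('s13',352,130,.131))
arc(128,143,.084,.082,step=8)
foot(*pol(.082,138),.102,.08); robot.dwell(.05)
scz('s14')
E
```

```text
(array([-92., -15.]), 94, -171) (array([-67.,  25.]), 71, 160) (array([-57., -50.]), 76, -139)
arc end 143.0 fmax 1.0 t 22.4417
```

View pics/s14z.png

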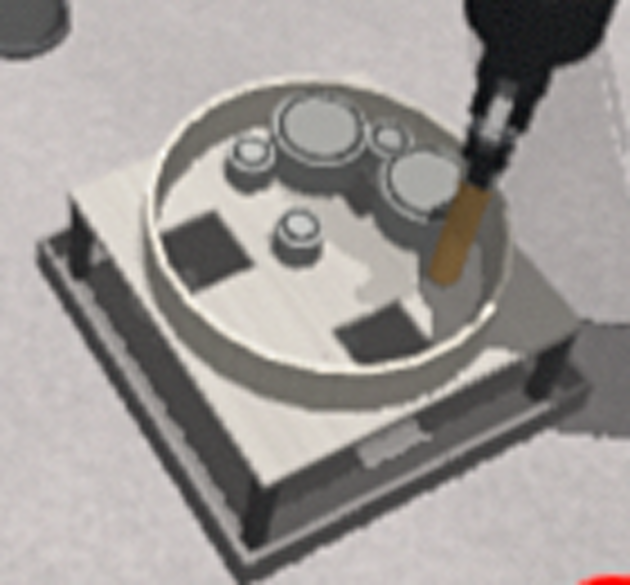

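```bash
python3 - <<'E'
from h import *
print(sp('s14',388,136),sp('s14',425,181,.131),sp('s14',320,126,.131),sp('s14',251,152))
arc(138,149,.082,.08,step=8)
foot(*pol(.08,145),.102,.08); robot.dwell(.1)
scz('s15')
E
```

```text
(array([-82., -41.]), 91, -154) (array([-74.,   7.]), 75, 175) (array([-40., -63.]), 74, -123) (array([  8., -71.]), 72, -84)
arc end 149.0 fmax 1.0 t 23.3583
```

View pics/s15z.png

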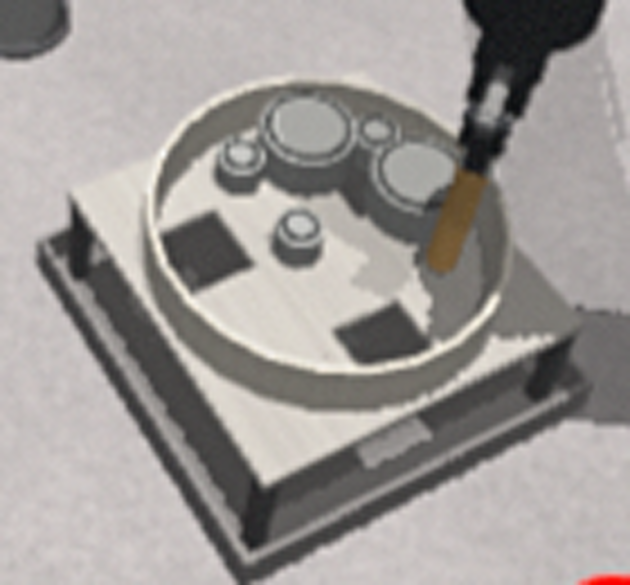

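D (378,130) is over opening 1 but hemmed in between the two large plugs. I'll go inside past the near side and push large1 on from within, so D has room to tip.

```bash
python3 - <<'E'
from h import *
print(sp('s15',378,130),sp('s15',418,172,.131),sp('s15',308,124,.131),sp('s15',241,156))
path([(-45,45),(-26,25),(-26,-8)],feed=.1)
path([(-38,-22),(-48,-32)],feed=.06)
scz('s16')
E
```

```text
(array([-79., -48.]), 92, -149) (array([-75.,  -1.]), 75, -179) (array([-34., -68.]), 76, -117) (array([ 15., -72.]), 73, -78)
path fmax 0.9 t 25.025
path fmax 0.9 t 25.8667
```

View pics/s16z.png

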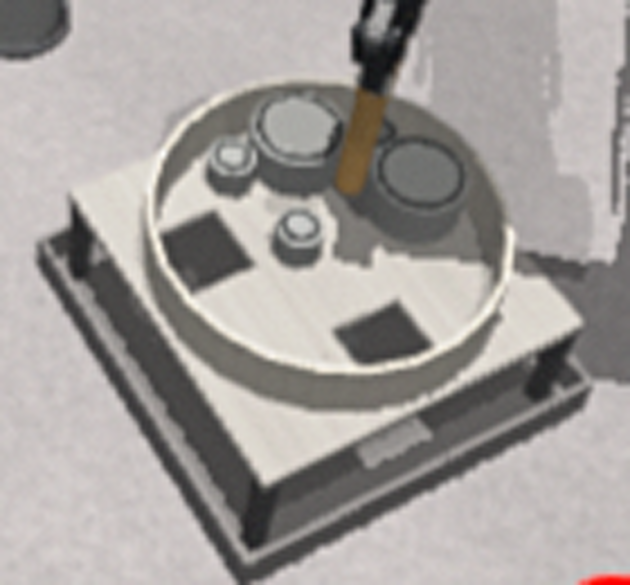

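```bash
python3 - <<'E'
from h import *
print(sp('s16',296,124,.131),sp('s16',233,156))
path([(-52,-42),(-48,-52),(-40,-60)],feed=.06)
robot.dwell(.05)
scz('s17')
E
```

```text
(array([-27., -71.]), 76, -111) (array([ 20., -74.]), 77, -75)
path fmax 0.5 t 26.925
```

View pics/s17z.png

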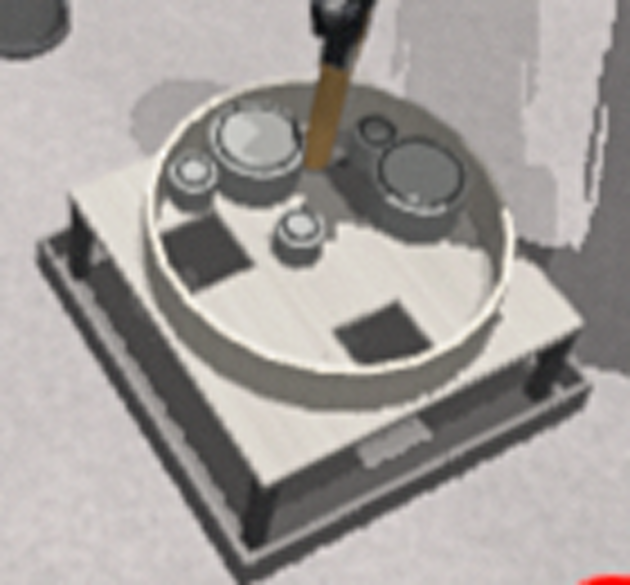

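A (193,172) is close to opening 2, and D (377,130) is now free of large1. Next I push A in.

```bash
python3 - <<'E'
from h import *
print(sp('s17',255,134,.131),sp('s17',193,171),sp('s17',376,129))
path([(-34,-66),(-26,-71),(-18,-74)],feed=.06)
robot.dwell(.1)
scz('s18')
E
```

```text
(array([  2., -77.]), 77, -88) (array([ 50., -76.]), 91, -56) (array([-78., -49.]), 92, -148)
path fmax 0.6 t 27.9167
```

View pics/s18z.png

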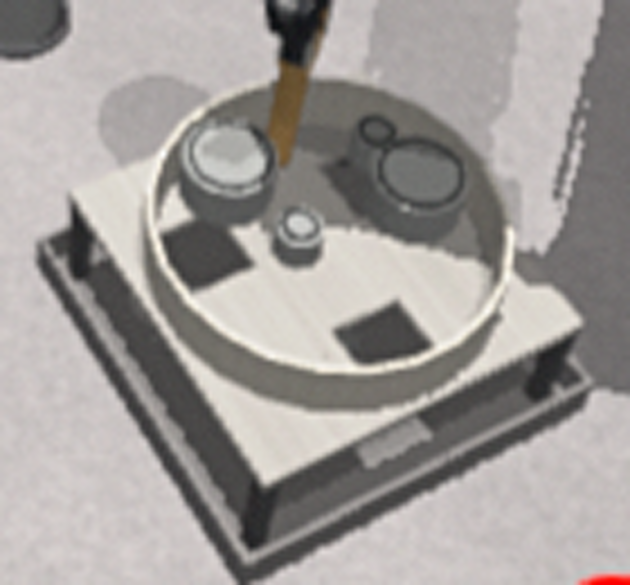

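A has gone through opening 2. B (300,225) remains near the centre and D at (377,130). I'll push B from the inner side into opening 2; this also ends the circle at the far side.

```bash
python3 - <<'E'
from h import *
print(sp('s18',228,153,.131),sp('s18',300,224),sp('s18',377,130),sp('s18',420,172,.131))
path([(-22,-62),(-24,-30),(-17,0)],feed=.12)
path([(4,-8),(22,-17),(36,-23)],feed=.06)
robot.dwell(.1)
scz('s19')
E
```

```text
(array([ 27., -71.]), 76, -69) (array([12., -8.]), 14, -33) (array([-78., -48.]), 92, -148) (array([-76.,  -1.]), 76, -180)
path fmax 0.7 t 29.15
path fmax 0.7 t 30.5583
```

View pics/s19z.png

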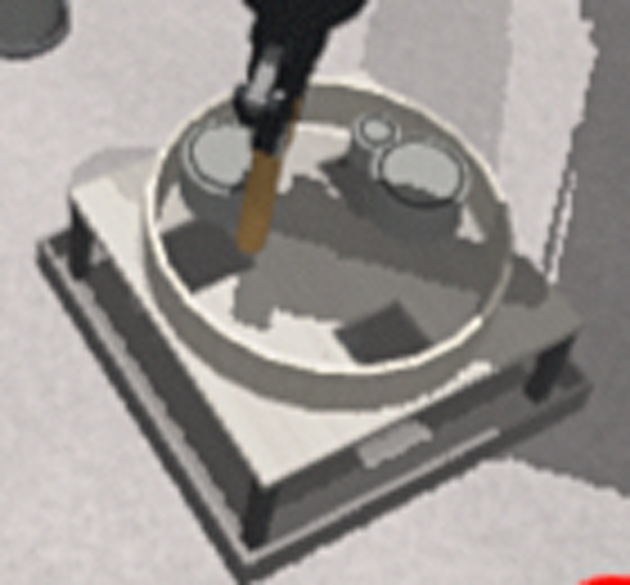

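B has dropped and the circle is complete. D alone remains at (377,130) beside large0 (420,170). I'll take a closer look at it with the wrist camera.

```bash
python3 - <<'E'
from h import *
path([(20,-10),(-20,10)],feed=.14)
im,c=snap('wrist','w20'); cv2.imwrite('pics/w20z.png',cv2.resize(im[:260,180:560,::-1],None,fx=2.1,fy=2.1,interpolation=cv2.INTER_CUBIC))
E
```

```text
path fmax 0.6 t 31.475
```

View pics/w20z.png

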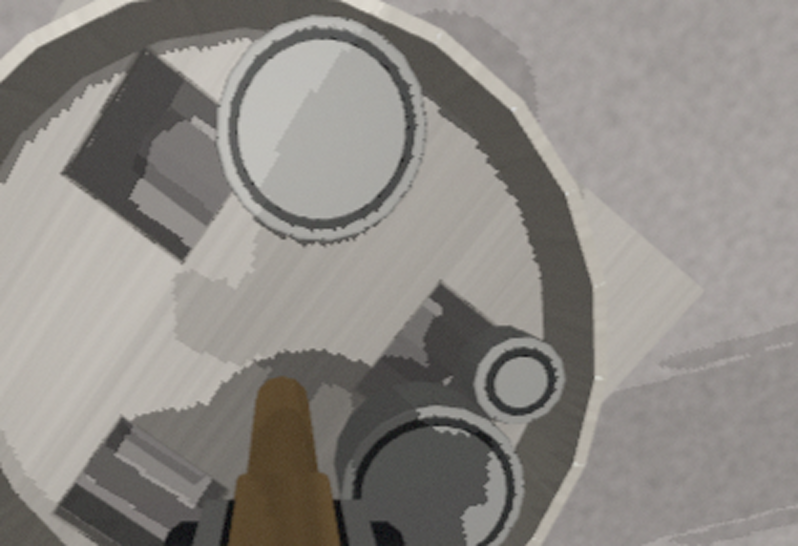

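```bash
python3 - <<'E'
from h import *
c=np.load('pics/w20.npz')
for u,v,z in[(520,380,.121),(440,285,.095),(438,490,.131),(320,128,.131)]: print((wp(on(c,180+u/2.1,v/2.1,z))*1000).round(1))
E
```

```text
[-76.5 -52.7]
[-39.8 -62.3]
[-75.9  -6.7]
[ 27.2 -74.2]
```

D is at (-76,-53) mm, over opening 1, but its tipping is propped by large0 at (-76,-6). I'll ease large0 back clockwise from inside.

```bash
python3 - <<'E'
from h import *
path([(-20,-25),(-40,-38)],feed=.12)
path([(-50,-31),(-56,-22),(-58,-14)],feed=.06)
path([(-40,-20)],feed=.1); robot.dwell(.1)
scz('s21')
E
```

```text
path fmax 1.3 t 32.3167
path fmax 0.6 t 33.2833
path fmax 0.3 t 33.625
```

View pics/s21z.png

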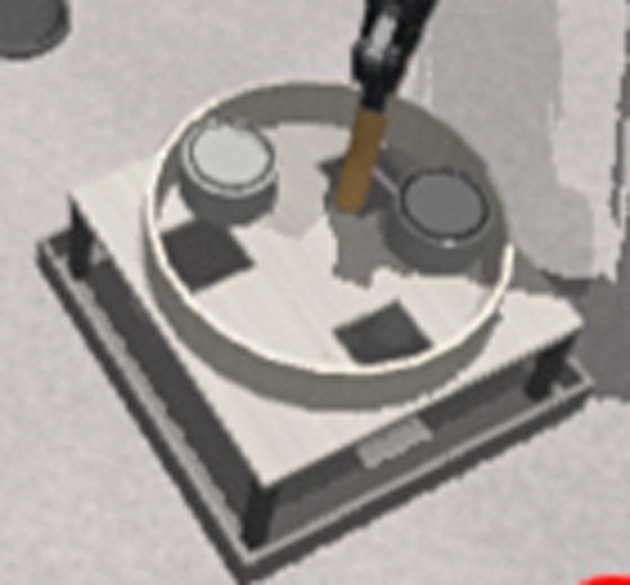

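D has gone too: only the two large plugs remain, at (228,155) and (443,203) in s21z. Lifting out, checking the pan with a clear view, then over to the pot.

```bash
python3 - <<'E'
from h import *
foot(-.04,-.02,.19,.12)
snap('wrist','w22')
robot.servo_line([.5525,-.124,.19+FL],feed=.25)
scz('s22'); snap('wrist','w23'); print(robot.current_time_s())
c=np.load('pics/w23.npz')
E
```

```text
36.3417
```

View pics/w22.png

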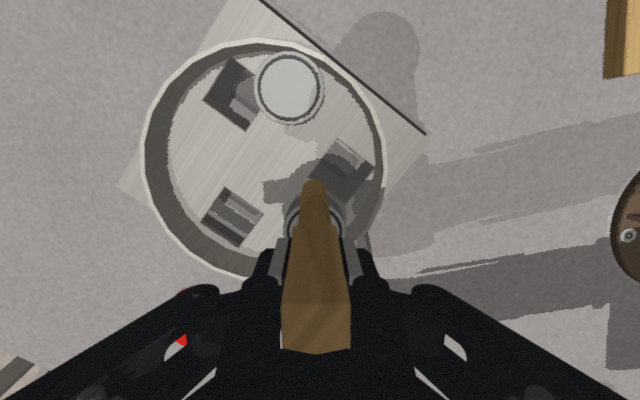

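View pics/s22z.png

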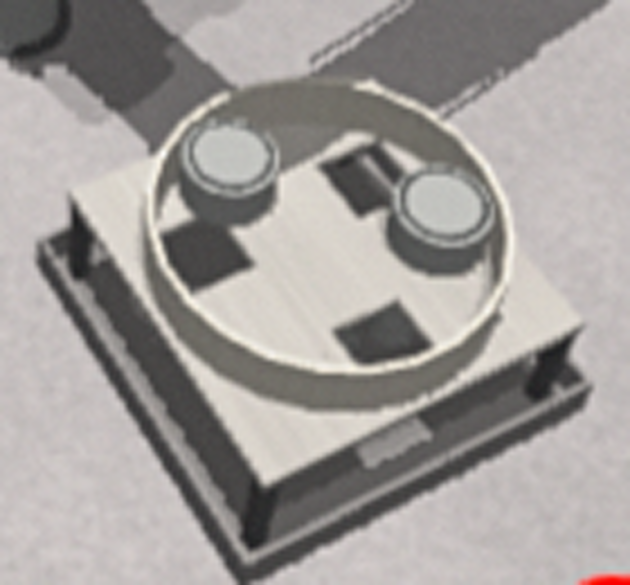

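View pics/w23.png

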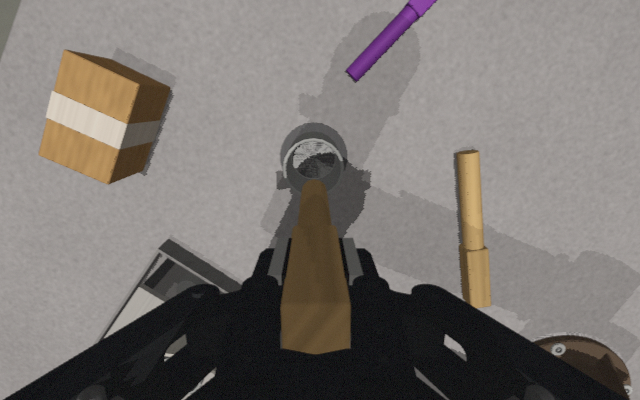

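The pan is clear except for the two large plugs; all three openings are visible and no small plug is on the deck. The pot rim (314,167 in w23) lines up with the stick. Lowering.

```bash
python3 - <<'E'
from h import *
c=np.load('pics/w23.npz'); print('pot',on(c,314,167,.086))
robot.servo_line([.5525,-.124,.012+FL],feed=.12); print(robot.current_wrist_force())
robot.move_gripper(.07); robot.dwell(.1)
robot.servo_line([.5525,-.124,.30],feed=.15); robot.dwell(.4)
print(robot.current_time_s())
im,c=snap('scene','s24'); cv2.imwrite('pics/s24z.png',cv2.resize(im[130:330,230:450,::-1],None,fx=3,fy=3,interpolation=cv2.INTER_CUBIC))
snap('wrist','w24')
E
```

```text
pot [ 0.55367427 -0.12621006  0.086     ]
[ 0.88514428  0.85371843 -1.03867477]
40.3417
```

View pics/s24z.png

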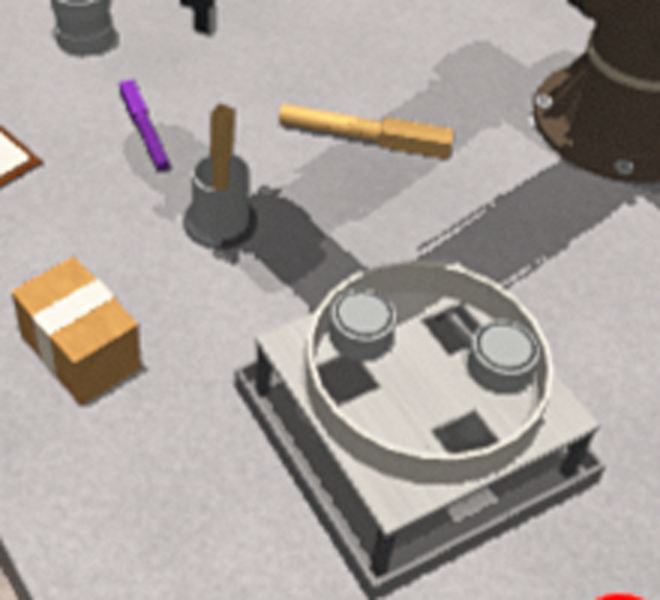

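View pics/w24.png

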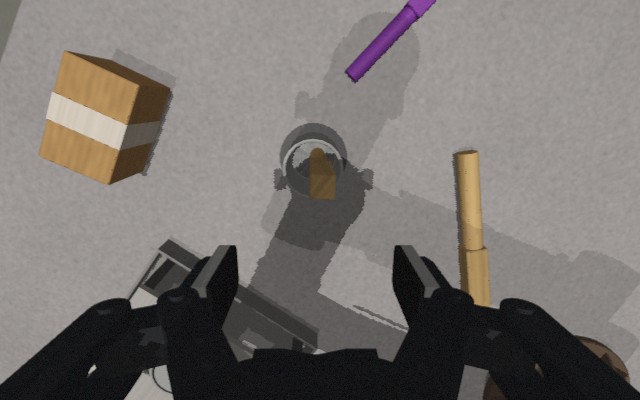

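The stick stands handle up in the pot, the pan holds only the large plugs, and the surroundings look untouched. There is time for a last low look under the deck at the tray.

```bash
python3 - <<'E'
from h import *
def look(cam_to):  # tool tilted towards +y
    x=np.array([0,np.sin(.9),-np.cos(.9)]); z=np.array([-1.,0,0]); return Rot.from_matrix(np.c_[x,np.cross(z,x),z]).as_rotvec()
r=look(0)
for p in([.5,-.1,.30],[.52,-.08,.34],[.48,-.05,.36]):
    q=robot.solve_ik(p,r); print(q)
    if q is not None: break
robot.move_pose([.52,.0,.40],down(np.pi)); 
im,c=snap('wrist','w25a')
try:
    robot.move_pose([.50,-.12,.33],r)
except robot.MotionError as e: print(e)
im,c=snap('wrist','w25'); print(robot.current_time_s())
E
```

```text
[-0.45402519  0.336306    0.11876683 -0.80190029 -1.7734802   0.46046408]
42.3917
```

View pics/w25.png

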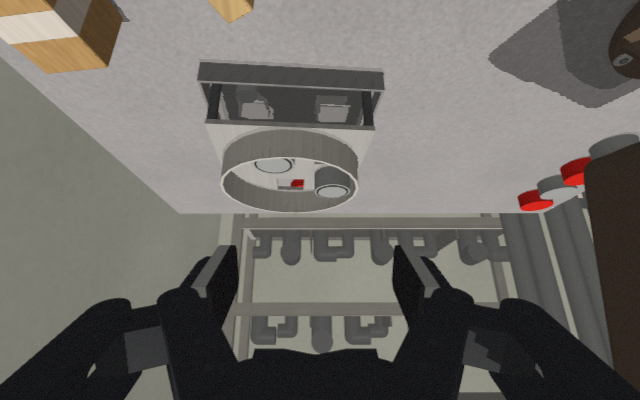

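View pics/w25a.png

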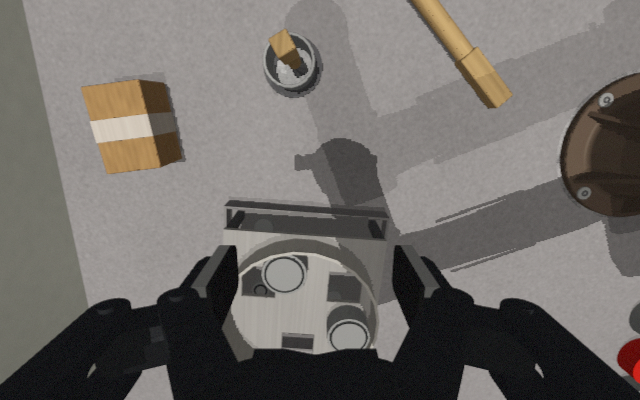

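```bash
python3 - <<'E'
from h import *
a=cv2.imread('pics/w25a.png')[195:360,215:400]; b=cv2.imread('pics/w25.png')[55:215,190:390]
cv2.imwrite('pics/z25a.png',cv2.resize(a,None,fx=4.2,fy=3.6 and 4.2/1.2,interpolation=cv2.INTER_CUBIC)); cv2.imwrite('pics/z25.png',cv2.resize(b,None,fx=4,fy=3.7,interpolation=cv2.INTER_CUBIC))
E
```

```text
(no output)
```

View pics/z25a.png

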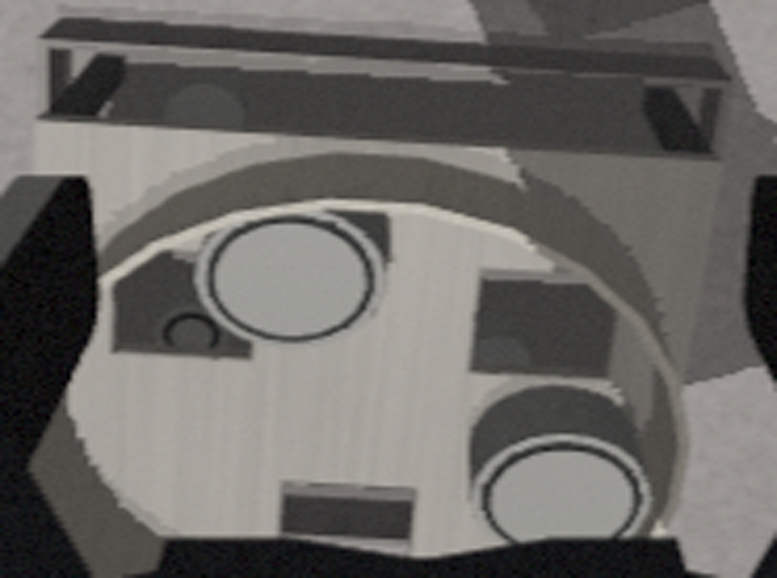

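View pics/z25.png

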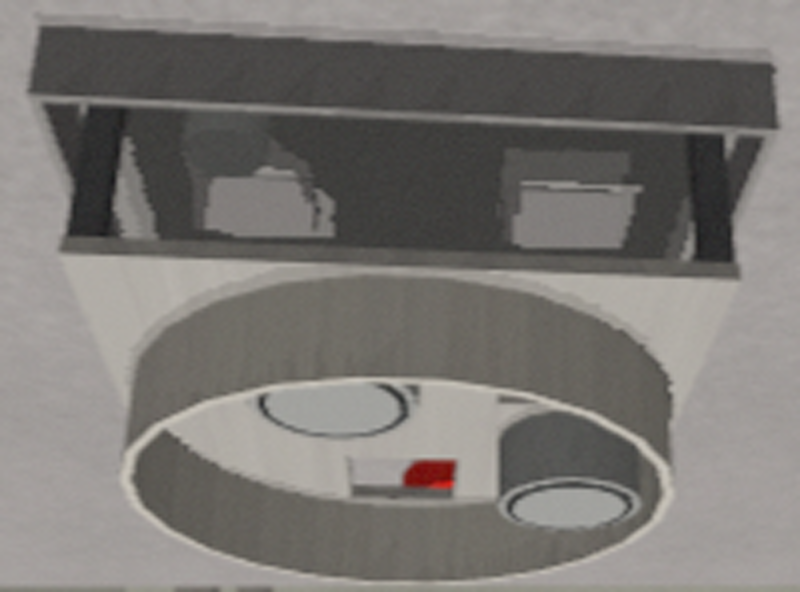

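```bash
python3 - <<'E'
from h import *
im,c=snap('scene','s26'); a=cv2.imread('pics/s3.png').astype(int)
print(robot.current_time_s()); robot.job_done()
cv2.imwrite('pics/s26z.png',im[100:400,130:530,::-1])
E
```

```text
42.4417
the job is handed in; nothing more can be done
```

View pics/s26z.png

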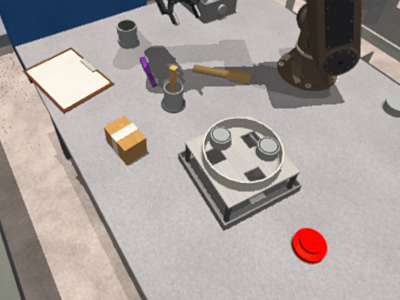

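The job was handed in at 42.4 s. All four small plugs appear to be in the tray, both large ones are still in the pan, and the stick is back in its pot, handle up. No verdict was given, so this rests on my own pictures and readings.

**What I did:** I gripped the leaning wooden stick along its axis and stirred once round anticlockwise from the far side, ending at the far side. The circle was not perfectly even:
- On the left I backed up once, to free a small plug caught at the wall and ease it into opening 0.
- On the near side I passed inside the large plugs.
- After the circle I eased one large plug back clockwise, because it was propping up the last small plug over opening 1.

**Last checks:**
- **Forces:** the highest side force I read was about 7 N, when that plug was pressed against the wall. Otherwise it stayed under about 1.5 N. These readings were taken only between moves.
- **Pan:** only the two large plugs remain on the deck, and the small ones are gone from it.
- **Tray:** I made out three small plugs there, but not very clearly. The fourth I saw only as a light patch at the tray's edge after it dropped, so I did not count all four in one picture.
- **Surroundings:** the carton, red cap and coupling look where they were, by eye only.

**Where readings disagreed:** plug positions from the scene camera came out a few millimetres too far outward at times. My first height for the stick's top was about 2 mm low; I corrected for that before stirring.

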